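# Cap the cocktail canister by finding its thread start

## Task

Close the open steel canister with its loose steel cap: set the cap level on the mouth, turn it gently backward (counterclockwise seen from above) until the lugs drop into the thread start, then screw it forward (clockwise) until it is fully home, and let go. Never force the cap against the thread, and leave the other bar things where they stand.

Things in the scene. Friction and masses are not known exactly. Their poses are not given: they have to be found in the camera images.
- canister: Open steel canister, 84 mm wide, clamped upright in a square wooden block (130 x 130 x 35 mm), immovable. Origin: centre of the block's underside on the counter, z up; x and y follow the block and tell nothing of the thread, whose turn about z differs every time. Shoulder 110 mm up, then a bare neck. The thread repeats every 90 deg; going clockwise seen from above: tooth, start, ridge.
- mouth (a point): Centre of the mouth at the rim, 150 mm above the counter. Neck core 41 mm wide, thread 50 mm over all. Four stop teeth, each 6 deg wide, reach up level with the rim: a lug on a ridge jams on the tooth ahead if turned forward (clockwise). Lugs on tooth tops: cap's lower edge is 142 mm above the counter; turned backward they first fall 4 mm to the ridges.
- ridge_level (a point): Point on the neck's axis at the level tops of the four thread ridges, 4 mm below the rim; each is 63 deg long. Lugs lying on them hold the cap's lower edge 138 mm above the counter. Turned backward (counterclockwise from above) they slide level, then fall 8 mm into the thread starts, if lightly pressed down (about 5 N) by the gripper that holds the cap.
- floor_level (a point): Point on the neck's axis at the level floors of the four thread starts, 12 mm below the rim; each is 21 deg wide. Lugs there: cap's lower edge 130 mm above the counter; the tooth behind stops turning backward. Turned forward, lugs pass under the ridges; the floor falls 4 mm in 51 deg to home, lower edge 126 mm up. About 70 deg from the backward stop to the forward stop (the next tooth).
- cap: Loose steel screw cap, 60 mm wide, 32 mm high, about 0.12 kg, round, ribbed side, standing on the counter mouth down. Origin: centre of its open lower edge, z up; its x axis points at one lug. Bore 52.8 mm wide, 24 mm deep. Keep the total force between cap and canister under 50 N, turning forces included: they act 23 mm from the axis, so keep the turning moment under about 0.8 N m.
- lug_level (a point): Point on the cap's axis at the undersides of its four inward lugs, 8 mm above its lower edge. Lugs every 90 deg, 13 deg wide, 3 mm high, hidden inside.
- cap_top (a point): Centre of the cap's flat top, 32 mm above its lower edge. Grip the cap across its 60 mm side from above.
- bottle_a: Bystander, to be left alone: amber bottle with pour spout, 72 mm wide, 255 mm high. Origin: centre of its underside, z up.
- bottle_b: Bystander, to be left alone: green bottle with pour spout, 80 mm wide, 225 mm high. Origin: centre of its underside, z up.
- bottle_c: Bystander, to be left alone: amber bottle with pour spout, 68 mm wide, 265 mm high. Origin: centre of its underside, z up.
- jigger: Bystander, to be left alone: brass double-cone measure, 46 mm wide, 95 mm high, beside the canister. Origin: centre of its underside, z up.
- shaker: Bystander, to be left alone: brass shaker, 86 mm wide, 200 mm high. Origin: centre of its underside, z up.
- tumbler: Bystander, to be left alone: glass tumbler, 80 mm wide, 85 mm high. Origin: centre of its underside, z up.
- muddler: Bystander, to be left alone: wooden rod lying down, 26 mm thick, 170 mm long along its x axis. Origin: centre of its underside, z up.
- olive_jar: Bystander, to be left alone: small green jar with a black lid, 72 mm wide, 75 mm high. Origin: centre of its underside, z up.
Not all that is in view belongs to the job. Of the things like the cap, leave any that is blue or purple; of the rest the larger one is meant.

How it is judged (in metres and radians):
On the way:
1. the lugs have dropped into the thread start: the cap is on the neck, its lower edge under 133 mm above the counter (horizontal distance between cap and mouth below 0.003 m and z of cap in the frame of canister below 0.133 m), for 0.1 s.
At the end, for the whole second after the job is handed in: The cap is on the canister, level within 3 deg, centred within 3 mm, screwed down to within 1.2 mm of fully home (lower edge under 127.2 mm above the counter), at rest and released (horizontal distance between cap and mouth below 0.003 m and z of cap in the frame of canister below 0.1272 m and angle between cap's own z axis and vertical below 0.05 rad and linear speed of cap below 0.01 m/s and contact force between the fingers and cap below 0.1 N); the robot touches nothing.
It fails at once if the cap is forced: more than 50 N between cap and canister (contact force between cap and canister above 50 N).
It fails at once if a bystander is moved by more than 40 mm (distance of any of bottle_a, bottle_b, bottle_c, jigger, shaker, tumbler, muddler, olive_jar from where it was at the start of the episode above 0.04 m).
It also fails if it takes over 72 s, if anything falls off the work surface, if the arm or the gripper's body presses on something with over 40 N, if the wrist force passes 120 N, or if a joint passes its speed limit or range.

## Robot

A 6-joint arm with a two-finger parallel gripper is mounted at the origin on the work surface. World frame = base frame: x ahead of the robot, y to its left, z up, the work surface at z = 0. Lengths are in mm, angles in rad, forces in N, time in s.
With the tool pointing down it reaches from about 350 to 800 mm from the base axis. Payload 7.3 kg.
Tool frame: the origin (TCP) lies on the centre line of the jaws, within the pads' length; the fingertips stand 17 mm ahead of it and the grasp point (between the pads) lies 2 mm behind it; y points along the fingers, x is the direction in which the jaws open and shut, and the axes are right-handed (so a half turn about y gives the same grasp; the last joint's range is limited). The gripper opens to 85 mm and grips with 20 to 120 N. Pads are 22 mm wide; open, the fingers measure 114 mm over their backs; the gripper's body (76 mm by 85 mm) begins 54 mm behind the grasp point. The pads swing forward as they close: fully open they stand 13 mm farther back than shut.
Start: joints at [-1.376, 0.342, 1.524, -0, 1.275, -0.146], TCP at [175.499, -494.816, 248.322] pointing down, gripper open.
Joint ranges: [-2.53, 2.53], [-0.77, 2.02], [0.04, 2.7], [-1, 4.14], [0.28, 2.66], [-3.11, 3.11]. Speed limits (rad/s): [2.57, 2.57, 3.14, 3.14, 3.14, 3.14].

## Interface

Orientations are given as a unit quaternion [w, x, y, z].
In Python, from rig import bot gives the robot as it stands.
- The arm moves only by the shell command python3 -m inch 'ROWS'. ROWS is a JSON object of lists of equal length, an entry for each row: "translation": the shift along the world's x, y, z in cm, a list of three; "twist": the turn, a rotation vector about the world's x, y, z in degrees, a list of three; "grip": the finger opening in cm, from 0 to 8.54. In form: {"translation": [[x, y, z], ...], "twist": [[ax, ay, az], ...], "grip": [grip, ...]}. A call has 1 to 5 rows; each row shifts and turns the commanded pose from where the row before left it; what a row does not reach is not made up. A row lasts 1/10 s, in which the tool goes at most 50 mm and 8.59 degrees, less where a joint would pass 70% of its speed; a pose out of reach is approached as far as the arm can. A call with a gripper value outside its range is refused whole. The fingers move at their own pace and stop on an object; the grip force is fixed at half the most. Time passes only in rows, so rows that do not move let the fingers close. It gives the time, the measured TCP pose, the force and the opening at its end, in the units of the state.
- bot.observe(): the state, without advancing time (a new reading comes with each control period).
- bot.snapshot(name): name is "side" or "top"; returns the picture (400x640x3 uint8, blue, green, red); there is no depth.
- bot.calibration(name): a dict with "K" (3x3 intrinsics, pixels), "R" (3x3) and "t" (3): a world point X has camera coordinates R X + t. Camera axes: x right, y down, z forward; pixel columns grow to the right and rows downward; lengths in mm; the calibration is good to about 2 mm. A picture is of the moment at which its call begins. calibration takes no time and is no camera call.
- bot.finish_job(): hands the job in, once; it reports no verdict.
The state is a dict: "t": time; "qpos": joint angles; "qvel": joint speeds; "joint_torque": joint torques, N m; "ee_pos": TCP position; "orientation": TCP orientation; "wrist_force": force on the tool from outside, world axes, zero at the start; "wrist_torque": the same for the moment, N m; "width": finger opening in mm.
Only numpy, scipy, OpenCV 4.12 (cv2) and the standard library are available. Lean on these libraries where they do the work, as an engineer would, in place of code of your own. Each camera call takes 0.05 s, during which the arm holds its last target.

## Working session

There is one attempt and no reset: what is moved stays moved. The work goes in short steps, Python scripts to look and compute and a shell command to move; the robot and the scene stay as the last step left them, time stands still between calls to the robot, and variables do not carry over. Pictures are saved under pics/ and viewed, and the job is handed in when it is done.

```bash
mkdir -p pics; ls
python3 - <<'E'
from rig import bot
import cv2,numpy as np
s=bot.observe();print({k:np.round(v,3).tolist() for k,v in s.items()})
for n in("side","top"):
    c=bot.calibration(n);print(n,{k:np.round(v,4).tolist() for k,v in c.items()})
    im=bot.snapshot(n);cv2.imwrite(f"pics/{n}0.png",im)
E
```

```text
pics
{'t': 0.0, 'qpos': [-1.376, 0.343, 1.525, -0.0, 1.275, -0.146], 'qvel': [-0.001, -0.002, 0.002, -0.0, -0.0, -0.0], 'joint_torque': [-0.002, -43.368, -24.601, -0.0, 0.008, -0.0], 'ee_pos': [175.411, -494.413, 247.606], 'orientation': [0.578, -0.577, 0.408, -0.408], 'wrist_force': [0.875, 0.012, -0.529], 'wrist_torque': [0.02, -0.021, 0.032], 'width': 85.435}
side {'K': [[437.6535, 0.0, 308.5725], [0.0, 437.6535, 203.0614], [0.0, 0.0, 1.0]], 'R': [[-0.9918, -0.128, -0.0005], [-0.0675, 0.5264, -0.8476], [0.1087, -0.8406, -0.5307]], 't': [495.327, 133.4627, 1390.0667]}
top {'K': [[403.7044, 0.0, 321.6948], [0.0, 403.7044, 201.0467], [0.0, 0.0, 1.0]], 'R': [[0.0236, -0.9996, 0.0179], [-0.9936, -0.0254, -0.1097], [0.1101, -0.0152, -0.9938]], 't': [-22.2507, 531.6537, 1085.6216]}
```

View pics/side0.png

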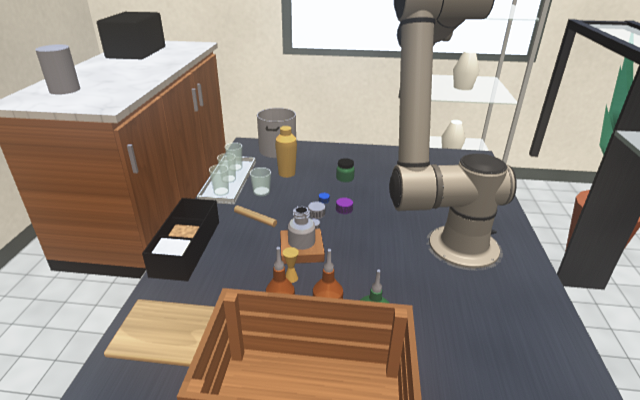

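View pics/top0.png

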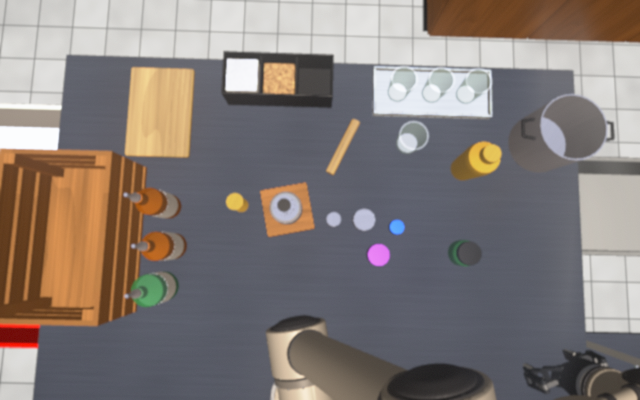

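In the top view there are four cap-like things: small grey (334,219), larger grey (364,219), blue (397,227) and purple (378,255). The larger grey one fits: it isn't blue or purple, and it's the bigger of the other two. I'll enlarge both views to confirm.

Run:
```python
import cv2,numpy as np
a=cv2.imread("pics/top0.png")[170:280,230:430];b=cv2.imread("pics/side0.png")[180:270,250:390]
a=cv2.resize(a,(545,300),interpolation=cv2.INTER_CUBIC);b=cv2.resize(b,(467,300),interpolation=cv2.INTER_CUBIC)
b=cv2.copyMakeBorder(b,0,0,0,78,cv2.BORDER_CONSTANT)
cv2.imwrite("pics/crop0.png",np.vstack([a,b]))
```

```text
(no output)
```

View pics/crop0.png

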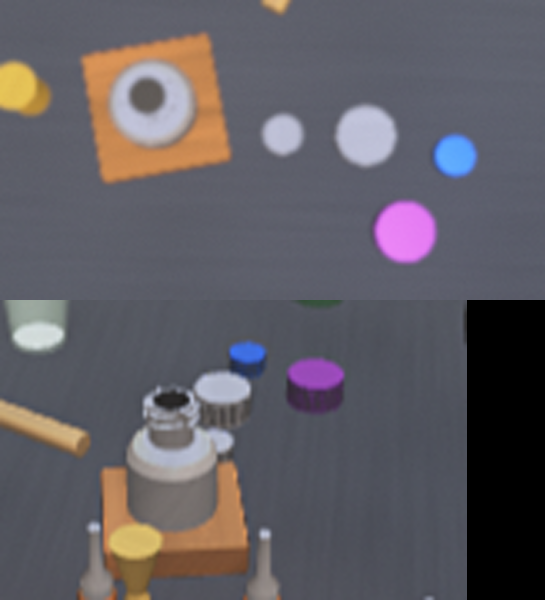

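```bash
cat > h.py <<'E'
import numpy as np,cv2
from rig import bot
def ray(n,u,v):
    c=bot.calibration(n);K,R,t=[np.array(c[k],float) for k in "KRt"]
    return -R.T@t, R.T@np.linalg.inv(K)@np.array([u,v,1.])
def onz(n,u,v,z):
    o,d=ray(n,u,v);return o+d*(z-o[2])/d[2]
def proj(n,X):
    c=bot.calibration(n);p=np.array(c["K"])@(np.array(c["R"])@np.array(X,float)+c["t"]);return p[:2]/p[2]
def two(p,q):
    o1,d1=ray("top",*p);o2,d2=ray("side",*q)
    s=np.linalg.lstsq(np.c_[d1,-d2],o2-o1,rcond=None)[0]
    a,b=o1+s[0]*d1,o2+s[1]*d2;return (a+b)/2,np.linalg.norm(a-b)
E
python3 - <<'E'
from h import *
for n in("top","side"): print(n,"cam",ray(n,0,0)[0].round())
im=cv2.imread("pics/top0.png");hsv=cv2.cvtColor(im,cv2.COLOR_BGR2HSV)
def blobs(m,roi,name,mn=30):
    x0,x1,y0,y1=roi;mm=np.zeros_like(m);mm[y0:y1,x0:x1]=m[y0:y1,x0:x1]
    n,l,s,c=cv2.connectedComponentsWithStats(mm)
    for i in range(1,n):
        if s[i,4]>mn: print(name,s[i].tolist(),c[i].round(2))
    return mm
g=((hsv[...,1]<70)&(hsv[...,2]>130)).astype(np.uint8)
blobs(g,(320,385,200,240),"caps")
print(onz("top",364,219,32))
o=((hsv[...,1]>110)&(hsv[...,0]<20)&(hsv[...,2]>100)).astype(np.uint8)
mm=blobs(o,(250,325,170,245),"block")
cn=max(cv2.findContours(mm,0,1)[0],key=cv2.contourArea);print(cv2.minAreaRect(cn),[onz("top",*p,35).round(1) for p in cv2.boxPoints(cv2.minAreaRect(cn))])
print("blockc",onz("top",*cv2.minAreaRect(cn)[0],35))
d=(hsv[...,2]<100).astype(np.uint8); blobs(d,(272,302,192,222),"hole",10)
im2=cv2.imread("pics/side0.png");h2=cv2.cvtColor(im2,cv2.COLOR_BGR2HSV)
print(h2[195:220,285:318,2])
print(hsv[190:226,268:304,2])
E
```

```text
top cam [ 409.    8. 1138.]
side cam [ 349. 1162.  851.]
caps [353, 208, 23, 23, 424] [364.02 219.11]
caps [326, 211, 16, 16, 201] [333.33 218.71]
[ 485.11563184 -126.53336785   32.        ]
block [260, 183, 54, 54, 1342] [287.53 210.47]
((286.7239990234375, 209.23202514648438), (47.22576141357422, 47.31520462036133), 79.69515228271484) [array([556.9, 163.3,  35. ]), array([583.8,  36.1,  35. ]), array([456.3,   9.5,  35. ]), array([430.3, 135.3,  35. ])]
blockc [506.43843929  86.0953932   35.        ]
hole [279, 200, 10, 10, 79] [283.65 204.47]
[[ 97  98  96  97  97  96  95  96  98  98  96  96  98  98  97  99  99  98
   97  94  97  96  97  97  98  98  96  95  96  94  96  95  91]
 [ 97  96  96  96  96  95  96  97  98  96  95  95  97  97  97  99  98  97
   95  95  95  96  97  98  96  97  95  95  95  95  96  94  90]
 [ 96  96  96  96  97  96  95  97  97  96  96  95  97  97  98  99  97  97
   94  95  96  96  98  97  98  96  95  95  94  95  95  95  91]
 [ 96  94  95  97  96  95  95  98  98  96  95  97  97  96  98  99  98  97
   94  94  94  95  97  97  98  95  95  95  95  95  94  94  93]

[... 2369 characters left out ...]
7 127 127 111 114 123 126 124 123
  135 130 107 132 183 179 114  78  95  94  69  80  98  73  83]
 [ 93  94  93  92  92  92  91  92 109 119 142 151 142 156 159 161 148 144
  161 150 116 148 186 142 109  89  91  89  84  86 104  86  90]
 [ 93  94  91  91  92  91  95 112 152 129 115 145 152 170 173 174 157 141
  142 130 115 124 136 153 158 129 108 120 143 145 130 107  96]
 [ 93  94  92  91  91  97 143 159 192 144  97 104 110 114 114 118 116 114
  117 118 113 111 108 176 201 179 164 175 193 196 180 167 164]]
[[204 207 212 ... 193 192 191]
 [216 217 217 ... 193 193 192]
 [217 218 218 ... 196 197 196]
 ...
 [199 200 202 ... 199 200 200]
 [201 200 201 ... 202 201 203]
 [202 202 200 ... 203 203 204]]
```

Run:
```python
from h import *
print("hole top z150",onz("top",283.65,204.47,150))
im2=cv2.imread("pics/side0.png");v=cv2.cvtColor(im2,cv2.COLOR_BGR2HSV)[...,2]
m=(v[205:214,293:310]<75).astype(np.uint8);n,l,s,c=cv2.connectedComponentsWithStats(m)
for i in range(1,n):print(s[i],c[i]+[293,205])
i=1+np.argmax(s[1:,4]);q=c[i]+[293,205]
print("hole side z150",onz("side",*q,150)); print("2view",two((283.65,204.47),q))
# cap in side view: top face bright
m=(v[196:212,305:328]>190).astype(np.uint8);n,l,s,c=cv2.connectedComponentsWithStats(m)
for i in range(1,n):
  if s[i,4]>10:print(s[i],c[i]+[305,196],onz("side",*(c[i]+[305,196]),32))
print("expected mouth px", proj("side",[506.4,86.1,150]),proj("top",[506.4,86.1,150]), proj("side",[485.1,-126.5,32]))
# gripper axes
from scipy.spatial.transform import Rotation as Rn
s=bot.observe();w,x,y,z=s["orientation"];print(Rn.from_quat([x,y,z,w]).as_matrix().round(3))
for nm,p,zz in(("jigger",(236,202),95),("small",(333.3,218.7),15),("blue",(397,227),20),("purple",(378,255),32),("shaker",(489,152),200),("muddler",(343,147),13)):print(nm,onz("top",*p,zz).round())
```

```text
hole top z150 [507.84159184  85.85264929 150.        ]
[ 3  2 10  6 40] [300.75 209.5 ]
hole side z150 [511.0624977   89.60445863 150.        ]
2view (array([509.8242474 ,  86.19202986, 147.67650172]), np.float64(3.4955509504550277))
[14  0  9  3 18] [323.44444444 196.61111111] [ 469.27421214 -186.07323175   32.        ]
[  4   6  16   8 100] [316.37 205.82] [ 487.60444031 -121.17418407   32.        ]
expected mouth px [302.48154814 208.9700712 ] [283.52920346 205.05152492] [317.2527833  205.05992771]
[[ 0.334 -0.     0.943]
 [-0.943  0.001  0.334]
 [-0.001 -1.     0.   ]]
jigger [517. 214.  95.]
small [485. -43.  15.]
blue [ 466. -220.   20.]
purple [ 388. -166.   32.]
shaker [ 641. -403.  200.]
muddler [690. -66.  13.]
```

The crop confirms it: the larger grey ribbed cap is at top (364,219), side (316,206). It sits at about (485,-126), and the mouth is at about (508,86.5). I'll approach with the jaws at 45°, clear of the neighbouring caps.

```bash
python3 -m inch '{"translation":[[3.1,3.7,-0.9],[3.1,3.7,-0.9],[3.1,3.7,-0.9],[3.1,3.7,-0.9],[3.1,3.7,-0.9]],"twist":[[0,0,2.5],[0,0,2.5],[0,0,2.5],[0,0,2.5],[0,0,2.5]],"grip":[8.5,8.5,8.5,8.5,8.5]}'
python3 -m inch '{"translation":[[3.1,3.7,-0.9],[3.1,3.7,-0.9],[3.1,3.7,-0.9],[3.1,3.7,-0.9],[3.1,3.7,-0.9]],"twist":[[0,0,2.5],[0,0,2.5],[0,0,2.5],[0,0,2.5],[0,0,2.5]],"grip":[8.5,8.5,8.5,8.5,8.5]}'
cat > st.py <<'E'
from h import *
from scipy.spatial.transform import Rotation as Rn
s=bot.observe();w,x,y,z=s["orientation"];M=Rn.from_quat([x,y,z,w]).as_matrix()
print("t",s["t"],"pos",s["ee_pos"].round(2) if hasattr(s["ee_pos"],"round") else np.round(s["ee_pos"],2),"phi",np.degrees(np.arctan2(M[1,0],M[0,0])).round(2),"tilt xy",np.degrees(M[:2,1]).round(2),"F",np.round(s["wrist_force"],2),"T",np.round(s["wrist_torque"],3),"w",s["width"],"q",np.round(s["qpos"],2))
E
python3 st.py
```

```text
t: 0.6
ee_pos: [331.2, -308.1, 202.8]
orientation: [0.619, -0.619, 0.342, -0.342]
wrist_force: [-0.2, -1.0, 1.0]
width: 85.0
t: 1.1
ee_pos: [486.4, -123.0, 157.8]
orientation: [-0.652, 0.652, -0.273, 0.273]
wrist_force: [-0.6, -0.8, 0.0]
width: 85.2
t 1.1 pos [ 486.39 -122.98  157.79] phi -45.37 tilt xy [-0.01 -0.  ] F [-0.59 -0.79  0.02] T [-0.066 -0.008 -0.024] w 85.16290498241018 q [-0.4   0.4   1.72 -0.    1.03  0.39]
```

```bash
python3 -m inch '{"translation":[[-0.1,-0.25,-3],[0,0,-3],[0,0,-3],[0,0,-2.2],[0,0,-2]],"twist":[[0,0,0],[0,0,0],[0,0,0],[0,0,0],[0,0,0]],"grip":[8.5,8.5,8.5,8.5,8.5]}'
python3 -m inch '{"translation":[[0,0,0],[0,0,0],[0,0,0],[0,0,0],[0,0,0]],"twist":[[0,0,0],[0,0,0],[0,0,0],[0,0,0],[0,0,0]],"grip":[5.7,5.7,5.7,5.7,5.7]}'
python3 st.py
```

```text
t: 1.6
ee_pos: [483.9, -127.0, 24.8]
orientation: [-0.652, 0.652, -0.274, 0.273]
wrist_force: [-0.4, 0.5, -0.1]
width: 85.2
t: 2.1
ee_pos: [484.9, -127.5, 27.1]
orientation: [-0.652, 0.652, -0.273, 0.274]
wrist_force: [0.5, -0.0, -1.2]
width: 57.8
t 2.1 pos [ 484.91 -127.51   27.07] phi -45.47 tilt xy [ 0.08 -0.04] F [ 0.49 -0.01 -1.23] T [-0.028  0.032  0.003] w 57.81407590810865 q [-0.41  0.59  1.84 -0.    0.71  0.38]
```

```bash
python3 -m inch '{"translation":[[0,0,0],[0,0,0]],"twist":[[0,0,0],[0,0,0]],"grip":[5,5]}'
python3 - <<'E'
from h import *
a=bot.snapshot("side");b=bot.snapshot("top")
a=cv2.resize(a[150:240,270:380],(550,450),interpolation=cv2.INTER_CUBIC)
cv2.imwrite("pics/g1.png",a)
E
python3 st.py
```

```text
t: 2.3
ee_pos: [484.8, -127.4, 26.8]
orientation: [-0.652, 0.652, -0.273, 0.274]
wrist_force: [-0.0, 0.7, 3.6]
width: 58.2
t 2.4 pos [ 484.81 -127.43   26.8 ] phi -45.47 tilt xy [ 0.05 -0.02] F [0.1  0.91 5.06] T [0.167 0.154 0.03 ] w 57.77940671261591 q [-0.41  0.6   1.84 -0.    0.71  0.38]
```

View pics/g1.png

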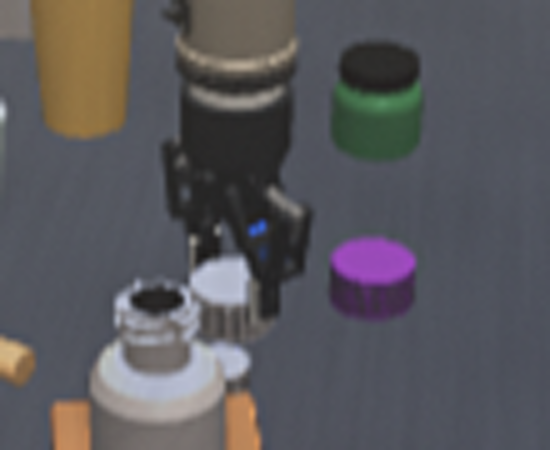

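The side view shows the cap between the fingers, with its top at about (316,206). I'll open, lift, turn 90° and squeeze again so the cap is centred on both axes.

```bash
python3 -m inch '{"translation":[[0,0,0],[0,0,0],[0,0,0],[0,0,2],[0,0,3]],"twist":[[0,0,0],[0,0,0],[0,0,0],[0,0,0],[0,0,0]],"grip":[8.5,8.5,8.5,8.5,8.5]}'
python3 -m inch '{"translation":[[0,0,0],[0,0,0],[0,0,0],[0,0,0],[0,0,0]],"twist":[[0,0,8.2],[0,0,8.2],[0,0,8.2],[0,0,8.2],[0,0,8.2]],"grip":[8.5,8.5,8.5,8.5,8.5]}'
python3 -m inch '{"translation":[[0,0,0],[0,0,0],[0,0,0],[0,0,0],[0,0,0]],"twist":[[0,0,8.2],[0,0,8.2],[0,0,8.2],[0,0,8.2],[0,0,8.2]],"grip":[8.5,8.5,8.5,8.5,8.5]}'
python3 -m inch '{"translation":[[0,0,0],[0,0,0]],"twist":[[0,0,8],[0,0,0]],"grip":[8.5,8.5]}'
python3 st.py
```

```text
t: 2.9
ee_pos: [483.2, -126.8, 75.3]
orientation: [-0.652, 0.652, -0.275, 0.272]
wrist_force: [0.4, -0.2, 0.9]
width: 85.0
t: 3.4
ee_pos: [484.4, -127.3, 76.2]
orientation: [0.707, -0.707, 0.026, -0.025]
wrist_force: [0.8, 0.1, -0.7]
width: 85.0
t: 3.9
ee_pos: [484.4, -127.3, 76.2]
orientation: [0.671, -0.671, -0.224, 0.224]
wrist_force: [-0.6, 0.0, -0.7]
width: 85.0
t: 4.1
ee_pos: [484.4, -127.3, 76.2]
orientation: [0.654, -0.654, -0.268, 0.268]
wrist_force: [-1.2, -0.1, -0.8]
width: 84.8
t 4.1 pos [ 484.38 -127.27   76.17] phi 44.59 tilt xy [-0.01  0.01] F [-1.23 -0.11 -0.79] T [-0.005  0.017  0.004] w 84.82117953764093 q [-0.41  0.51  1.81  0.    0.83 -1.19]
```

```bash
python3 -m inch '{"translation":[[0,0,-2.5],[0,0,-2.6],[0,0,0],[0,0,0],[0,0,0]],"twist":[[0,0,0],[0,0,0],[0,0,0],[0,0,0],[0,0,0]],"grip":[8.5,8.5,5,5,5]}'
python3 -m inch '{"translation":[[0,0,0],[0,0,0],[0,0,0],[0,0,0]],"twist":[[0,0,0],[0,0,0],[0,0,0],[0,0,0]],"grip":[5,5,5,5]}'
python3 st.py
```

```text
t: 4.6
ee_pos: [485.1, -127.6, 26.5]
orientation: [-0.654, 0.655, 0.268, -0.267]
wrist_force: [0.3, 0.1, -0.9]
width: 58.3
t: 5.0
ee_pos: [484.9, -127.5, 25.8]
orientation: [-0.654, 0.655, 0.268, -0.268]
wrist_force: [0.1, 0.6, 2.6]
width: 58.3
t 5.0 pos [ 484.87 -127.5    25.82] phi 44.51 tilt xy [ 0.06 -0.02] F [0.09 0.61 2.57] T [-0.08   0.082 -0.024] w 58.253548082283515 q [-0.41  0.6   1.84  0.    0.7  -1.19]
```

Both squeezes are done, so the cap's true centre is (484.9,-127.5). I'll back off and photograph it from both cameras to get their offset from the arm frame.

```bash
python3 -m inch '{"translation":[[0,0,0],[0,0,0],[0,0,0],[0,0,3],[0,0,4]],"twist":[[0,0,0],[0,0,0],[0,0,0],[0,0,0],[0,0,0]],"grip":[8.5,8.5,8.5,8.5,8.5]}'
python3 -m inch '{"translation":[[-3,-4,1],[-3,-4,0],[-3,-4,0],[-3,-4,0],[-3,-4,0]],"twist":[[0,0,0],[0,0,0],[0,0,0],[0,0,0],[0,0,0]],"grip":[8.5,8.5,8.5,8.5,8.5]}'
python3 - <<'E'
from h import *
cv2.imwrite("pics/top1.png",bot.snapshot("top"));cv2.imwrite("pics/side1.png",bot.snapshot("side"))
a=cv2.imread("pics/top1.png")[160:290,230:430];b=cv2.imread("pics/side1.png")[170:260,260:400]
cv2.imwrite("pics/crop1.png",np.vstack([cv2.resize(a,(460,299),interpolation=2),cv2.resize(b,(460,296),interpolation=2)]))
E
```

```text
t: 5.5
ee_pos: [483.1, -126.8, 94.4]
orientation: [0.656, -0.653, -0.267, 0.269]
wrist_force: [0.5, 0.7, 0.3]
width: 85.1
t: 6.0
ee_pos: [333.7, -327.8, 105.3]
orientation: [-0.654, 0.654, 0.268, -0.268]
wrist_force: [0.9, -0.6, -0.3]
width: 85.1
```

View pics/crop1.png

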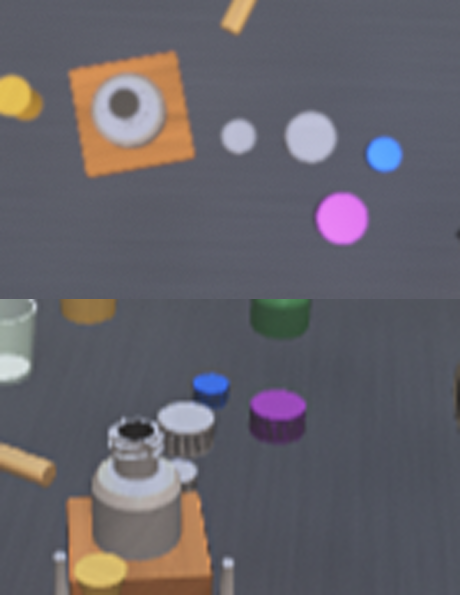

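Run:
```python
from h import *
im=cv2.imread("pics/top1.png").astype(float);g=im.mean(2)
# cap weighted centroid
def wc(w,x0,y0):
    yy,xx=np.mgrid[:w.shape[0],:w.shape[1]];return np.array([(w*xx).sum(),(w*yy).sum()])/w.sum()+[x0,y0]
bg=np.median(g[235:245,350:375]);x0,y0=349,204
w=np.clip((g[204:235,349:380]-bg-15),0,100);c=wc(w,x0,y0);P=onz("top",*c,32);print("cap",c,P, "err", P[:2]-[484.9,-127.5])
h=np.clip(130-g[192:216,270:297],0,None);yy,xx=np.mgrid[192:216,270:297];h[(xx-283.6)**2+(yy-204.5)**2>8.5**2]=0
c=wc(h,270,192);print("hole",c,onz("top",*c,150),onz("top",*c,140))
hs=cv2.cvtColor(im.astype(np.uint8),cv2.COLOR_BGR2HSV)
# canister disc: low saturation area inside block
m=(hs[...,1]<90).astype(np.uint8);mm=np.zeros_like(m);yy,xx=np.mgrid[:400,:640];k=((xx-286)**2+(yy-208)**2<19**2);mm[k]=m[k]
n,l,s,cc=cv2.connectedComponentsWithStats(mm)
for i in range(1,n):
  if s[i,4]>50:
    print("body",s[i],cc[i],onz("top",*cc[i],110))
    cn=max(cv2.findContours((l==i).astype(np.uint8),0,1)[0],key=cv2.contourArea);e=cv2.minEnclosingCircle(cn);print(e,onz("top",*e[0],110),cv2.fitEllipse(cn),onz("top",*cv2.fitEllipse(cn)[0],110))
o=((hs[...,1]>110)&(hs[...,0]<20)).astype(np.uint8);mm=np.zeros_like(o);mm[170:245,250:325]=o[170:245,250:325]
cn=max(cv2.findContours(mm,0,1)[0],key=cv2.contourArea);r=cv2.minAreaRect(cn);print("block",r,onz("top",*r[0],35))
# side
v=cv2.imread("pics/side1.png").astype(float).mean(2)
print(v[194:226,286:330].astype(int)[:, :].tolist().__repr__().replace("], [","\n"))
print("pred cap top in side",proj("side",[484.9,-127.5,32]),"edges",[proj("side",[484.9+30*a,-127.5+30*b,32]).round(1) for a,b in((1,0),(-1,0),(0,1),(0,-1))])
print("mouth",proj("side",[508,86,150]),[proj("side",[508+25*a,86+25*b,150]).round(1) for a,b in((1,0),(-1,0),(0,1),(0,-1))])
```

```text
cap [364.75506409 219.08186668] [ 484.94187971 -128.61424624   32.        ] err [ 0.04187971 -1.11424624]
hole [283.49268095 204.55826931] [507.61409244  86.23078547 150.        ] [508.61015556  87.02483352 140.        ]
body [270 192  32  32 834] [285.52398082 207.48800959] [504.21679558  83.97618859 110.        ]
((285.5, 207.5), 16.507673263549805) [504.18452764  84.03627054 110.        ] ((285.5234069824219, 207.48666381835938), (31.125675201416016, 32.26990509033203), 133.36334228515625) [504.22020702  83.97776602 110.        ]
block ((286.7239990234375, 209.23202514648438), (47.22576141357422, 47.31520462036133), 79.69515228271484) [506.43843929  86.0953932   35.        ]
[[92, 90, 90, 91, 89, 89, 90, 91, 89, 91, 89, 90, 91, 91, 90, 90, 92, 89, 88, 89, 89, 89, 90, 90, 89, 89, 89, 88, 87, 88, 89, 87, 91, 123, 134, 134, 133, 133, 133, 132, 133, 133, 124, 101
91, 90, 90, 91, 89, 89, 89, 91, 90, 90, 88, 90, 91, 90, 91, 91, 91, 88, 87, 88, 88, 89, 90, 90, 90, 88, 88, 88, 87, 89, 89, 86, 89, 136, 136, 134, 133, 133, 133, 133, 134, 134, 136, 107
90, 90, 89, 90, 89, 89, 89, 91, 90, 89,
[... 5334 characters left out ...]
, 85, 85, 85
85, 86, 115, 141, 183, 186, 185, 186, 190, 188, 167, 150, 139, 128, 129, 128, 129, 131, 141, 153, 171, 192, 195, 193, 189, 188, 188, 163, 159, 190, 191, 180, 158, 94, 80, 83, 85, 86, 85, 84, 83, 85, 86, 85
84, 81, 123, 137, 170, 184, 186, 187, 186, 188, 189, 189, 179, 170, 169, 166, 167, 170, 180, 189, 193, 194, 193, 192, 189, 187, 183, 160, 150, 156, 154, 133, 94, 76, 83, 85, 85, 85, 86, 84, 84, 85, 86, 86]]
pred cap top in side [317.34130996 204.91243266] edges [array([308.8, 204.3]), array([325.9, 205.5]), array([316.4, 209.5]), array([318.3, 200.4])]
mouth [301.95014236 208.9145234 ] [array([293.6, 208.3]), array([310.3, 209.5]), array([300.7, 213.5]), array([303.1, 204.4])]
```

```bash
python3 -m inch '{"translation":[[3,4,0],[3,4,0],[3,4,0],[3,4,0],[3,4,-1]],"twist":[[0,0,0],[0,0,0],[0,0,0],[0,0,0],[0,0,0]],"grip":[8.5,8.5,8.5,8.5,8.5]}'
python3 -m inch '{"translation":[[0,0,0],[0,0,-3.5],[0,0,-3.5],[0,0,0],[0,0,0]],"twist":[[0,0,0],[0,0,0],[0,0,0],[0,0,0],[0,0,0]],"grip":[8.5,8.5,8.5,8.5,5]}'
python3 st.py
python3 -m inch '{"translation":[[0,0,0],[0,0,0],[0,0,0],[0,0,0]],"twist":[[0,0,0],[0,0,0],[0,0,0],[0,0,0]],"grip":[5,5,5,5]}'
python3 st.py
```

```text
t: 6.6
ee_pos: [486.3, -124.9, 96.2]
orientation: [-0.654, 0.655, 0.269, -0.267]
wrist_force: [0.6, -1.1, 0.4]
width: 84.9
t: 7.1
ee_pos: [484.2, -127.1, 25.5]
orientation: [0.655, -0.654, -0.268, 0.268]
wrist_force: [1.0, 1.2, 0.5]
width: 72.6
t 7.1 pos [ 484.17 -127.15   25.48] phi 44.52 tilt xy [-0.08  0.04] F [0.99 1.17 0.46] T [-0.034 -0.011 -0.022] w 72.57765837973226 q [-0.41  0.6   1.84  0.    0.71 -1.19]
t: 7.5
ee_pos: [485.4, -127.9, 27.4]
orientation: [-0.654, 0.655, 0.269, -0.267]
wrist_force: [-2.2, 1.8, 7.5]
width: 58.3
t 7.5 pos [ 485.38 -127.86   27.41] phi 44.51 tilt xy [ 0.17 -0.08] F [-2.16  1.75  7.45] T [ 0.009  0.437 -0.045] w 58.33528922376707 q [-0.41  0.59  1.84 -0.    0.71 -1.19]
```

```bash
python3 -m inch '{"translation":[[0,0,0],[0,0,0.5],[0,0,2],[0,0,3.5],[0,0,3]],"twist":[[0,0,0],[0,0,0],[0,0,0],[0,0,0],[0,0,0]],"grip":[5,5,5,5,5]}'
python3 st.py
python3 -m inch '{"translation":[[0,0,3],[0.1,1.7,3],[0.5,3.2,2],[0.5,4,0.5],[0.5,4,0]],"twist":[[0,0,0],[0,0,0],[0,0,0],[0,0,0],[0,0,0]],"grip":[5,5,5,5,5]}'
python3 -m inch '{"translation":[[0.4,4,0],[0.3,3,0],[0,1.3,0],[0,0,0],[0,0,0]],"twist":[[0,0,0],[0,0,0],[0,0,0],[0,0,0],[0,0,0]],"grip":[5,5,5,5,5]}'
python3 st.py
```

```text
t: 8.0
ee_pos: [484.6, -127.5, 117.4]
orientation: [-0.654, 0.655, 0.268, -0.268]
wrist_force: [0.4, -0.5, -1.4]
width: 58.4
t 8.0 pos [ 484.59 -127.45  117.41] phi 44.51 tilt xy [ 0.06 -0.02] F [ 0.41 -0.53 -1.37] T [-0.065 -0.025  0.024] w 58.41102665206969 q [-0.41  0.45  1.77  0.    0.93 -1.19]
t: 8.5
ee_pos: [501.2, 2.6, 202.7]
orientation: [-0.654, 0.655, 0.269, -0.266]
wrist_force: [0.7, -0.4, -0.7]
width: 58.2
t: 9.0
ee_pos: [507.4, 83.9, 200.6]
orientation: [-0.654, 0.655, 0.268, -0.268]
wrist_force: [0.5, 0.9, -1.5]
width: 58.0
t 9.0 pos [507.43  83.88 200.61] phi 44.53 tilt xy [ 0.02 -0.03] F [ 0.51  0.91 -1.47] T [-0.006  0.013  0.007] w 58.022152217749955 q [ 0.02  0.37  1.63 -0.    1.15 -0.76]
```

```bash
python3 -m inch '{"translation":[[0,0.3,-0.8],[0,0,-0.7],[0,0,0]],"twist":[[0,0,0],[0,0,0],[0,0,0]],"grip":[5,5,5]}'
python3 st.py
python3 - <<'E'
from h import *
a=bot.snapshot("side");cv2.imwrite("pics/side2.png",a)
cv2.imwrite("pics/c2.png",cv2.resize(a[160:250,250:360],(733,600),interpolation=2))
t=bot.observe()["ee_pos"]
print("cap top",proj("side",[t[0],t[1],t[2]+5]),"cap bottom edges",[proj("side",[t[0]+30*x,t[1]+30*y,t[2]-27]).round(1) for x,y in((1,0),(-1,0),(0,1))])
E
```

```text
t: 9.3
ee_pos: [506.7, 86.9, 183.9]
orientation: [0.655, -0.654, -0.267, 0.268]
wrist_force: [-0.4, -0.2, -1.2]
width: 57.9
t 9.3 pos [506.72  86.88 183.86] phi 44.46 tilt xy [-0.16 -0.01] F [-0.38 -0.21 -1.23] T [-0.045 -0.006  0.022] w 57.94586210873509 q [ 0.02  0.39  1.65 -0.    1.11 -0.76]
cap top [302.11185079 197.72568602] cap bottom edges [array([292.1, 206.3]), array([312.3, 207.7]), array([300.7, 212.6])]
```

View pics/c2.png

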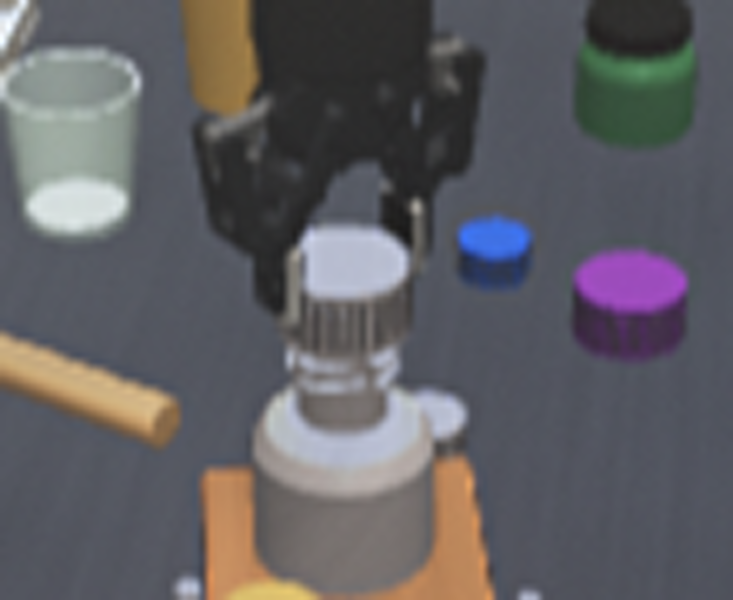

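Run:
```python
from h import *
v=cv2.imread("pics/side2.png").astype(int).mean(2).astype(int)
print("c",list(range(284,318)))
for r in range(196,238):print(r,v[r,284:318].tolist())
```

```text
c [284, 285, 286, 287, 288, 289, 290, 291, 292, 293, 294, 295, 296, 297, 298, 299, 300, 301, 302, 303, 304, 305, 306, 307, 308, 309, 310, 311, 312, 313, 314, 315, 316, 317]
196 [68, 47, 42, 44, 46, 44, 43, 42, 40, 44, 72, 174, 205, 199, 196, 194, 193, 194, 193, 194, 195, 194, 198, 200, 199, 164, 87, 41, 95, 84, 58, 88, 91, 87]
197 [90, 73, 56, 45, 42, 43, 43, 40, 40, 75, 135, 169, 199, 197, 193, 193, 193, 193, 193, 193, 192, 193, 195, 196, 198, 199, 160, 86, 95, 79, 67, 87, 88, 87]
198 [93, 91, 79, 70, 44, 42, 41, 39, 50, 111, 158, 125, 192, 196, 193, 192, 193, 194, 192, 193, 192, 192, 195, 194, 194, 199, 199, 119, 98, 84, 80, 88, 87, 89]
199 [91, 92, 92, 92, 48, 45, 42, 41, 56, 112, 127, 113, 193, 197, 193, 192, 193, 193, 192, 193, 193, 193, 194, 193, 193, 197, 199, 123, 98, 97, 91, 89, 88, 89]
200 [90, 89, 92, 92, 47, 44, 42, 41, 52, 110, 123, 114, 193, 197, 193, 193, 192, 192, 193, 193, 193, 194, 195, 195, 194, 198, 196, 115, 88, 97, 89, 87, 88, 89]
201 [90, 89, 90, 91, 47, 38, 41, 40, 45, 108, 124, 125, 195, 197, 194, 193, 192, 192, 193, 192, 193, 193, 196, 196, 196, 196, 168, 88
[... 5147 characters left out ...]
100, 121, 136, 139]
234 [141, 135, 133, 117, 88, 89, 95, 97, 99, 100, 103, 109, 112, 120, 128, 132, 136, 139, 141, 137, 135, 133, 123, 115, 113, 114, 113, 112, 110, 106, 101, 120, 137, 137]
235 [142, 137, 135, 124, 90, 88, 94, 98, 100, 102, 103, 103, 106, 107, 106, 110, 109, 111, 113, 113, 115, 115, 113, 113, 114, 116, 116, 113, 111, 106, 100, 115, 135, 137]
236 [142, 138, 137, 133, 92, 88, 95, 99, 102, 102, 104, 105, 107, 107, 110, 111, 113, 114, 114, 115, 115, 114, 115, 116, 117, 117, 114, 112, 110, 106, 99, 115, 135, 137]
237 [144, 140, 138, 133, 92, 88, 95, 98, 100, 100, 104, 106, 108, 111, 112, 114, 113, 115, 116, 117, 115, 114, 115, 117, 116, 115, 114, 112, 109, 104, 99, 115, 135, 139]
```

```bash
python3 -m inch '{"translation":[[0,0,-0.3],[0,0,-0.2],[0,0,-0.1],[0,0,0],[0,0,0]],"twist":[[0,0,0],[0,0,0],[0,0,0],[0,0,0],[0,0,0]],"grip":[5,5,5,5,5]}'
python3 st.py
python3 -m inch '{"translation":[[0,0,-0.1],[0,0,-0.1],[0,0,-0.1]],"twist":[[0,0,0],[0,0,0],[0,0,0]],"grip":[5,5,5]}'
python3 st.py
```

```text
t: 9.85
ee_pos: [507.6, 87.7, 179.4]
orientation: [-0.654, 0.654, 0.268, -0.268]
wrist_force: [0.1, -0.9, -1.1]
width: 58.4
t 9.85 pos [507.55  87.72 179.38] phi 44.53 tilt xy [0.01 0.  ] F [ 0.09 -0.86 -1.09] T [ 0.049 -0.009 -0.   ] w 58.35398423121327 q [ 0.02  0.39  1.65  0.    1.1  -0.76]
t: 10.15
ee_pos: [507.5, 87.7, 176.3]
orientation: [-0.654, 0.654, 0.268, -0.268]
wrist_force: [-0.9, -0.6, -0.7]
width: 58.0
t 10.15 pos [507.5   87.68 176.27] phi 44.53 tilt xy [0.01 0.  ] F [-0.93 -0.6  -0.73] T [ 0.017 -0.02   0.008] w 57.98539811900676 q [ 0.02  0.39  1.66  0.    1.09 -0.75]
```

```bash
python3 -m inch '{"translation":[[-0.08,-0.06,0],[0,0,0],[0,0,-0.1],[0,0,-0.1],[0,0,-0.05]],"twist":[[0,0,0],[0,0,0],[0,0,0],[0,0,0],[0,0,0]],"grip":[5,5,5,5,5]}'
python3 st.py
```

```text
t: 10.65
ee_pos: [506.6, 87.1, 173.7]
orientation: [0.654, -0.654, -0.268, 0.268]
wrist_force: [-0.0, -0.2, -1.8]
width: 58.4
t 10.65 pos [506.65  87.08 173.67] phi 44.53 tilt xy [-0.01  0.  ] F [-0.04 -0.18 -1.76] T [ 0.017  0.015 -0.   ] w 58.41892130803607 q [ 0.02  0.4   1.66  0.    1.08 -0.76]
```

```bash
for i in 1; do :; done
python3 -m inch '{"translation":[[0,0,-0.1],[0,0,-0.05],[0,0,-0.05],[0,0,-0.05]],"twist":[[0,0,0],[0,0,0],[0,0,0],[0,0,0]],"grip":[5,5,5,5]}'
python3 st.py
python3 -m inch '{"translation":[[0,0,-0.05],[0,0,-0.05],[0,0,-0.05]],"twist":[[0,0,0],[0,0,0],[0,0,0]],"grip":[5,5,5]}'
python3 st.py
```

```text
t: 11.05
ee_pos: [506.7, 87.1, 171.3]
orientation: [0.654, -0.654, -0.268, 0.268]
wrist_force: [1.1, 0.2, -2.1]
width: 58.1
t 11.05 pos [506.71  87.08 171.28] phi 44.52 tilt xy [0. 0.] F [ 1.06  0.21 -2.12] T [ 0.041 -0.013  0.052] w 58.09254253870893 q [ 0.02  0.4   1.67  0.    1.07 -0.76]
t: 11.35
ee_pos: [506.7, 87.1, 169.8]
orientation: [0.654, -0.654, -0.268, 0.268]
wrist_force: [-0.5, -0.5, -0.7]
width: 58.3
t 11.35 pos [506.71  87.08 169.79] phi 44.53 tilt xy [0.01 0.  ] F [-0.52 -0.53 -0.67] T [-0.011 -0.044 -0.042] w 58.321862622152636 q [ 0.02  0.4   1.67  0.    1.07 -0.76]
```

```bash
python3 -m inch '{"translation":[[0,0,-0.05],[0,0,-0.05],[0,0,-0.05]],"twist":[[0,0,0],[0,0,0],[0,0,0]],"grip":[5,5,5]}'
python3 st.py
python3 -m inch '{"translation":[[0,0,-0.05],[0,0,-0.05]],"twist":[[0,0,0],[0,0,0]],"grip":[5,5]}'
python3 st.py
```

```text
t: 11.65
ee_pos: [506.7, 87.1, 168.3]
orientation: [0.654, -0.654, -0.268, 0.268]
wrist_force: [-0.2, -1.2, -0.9]
width: 58.1
t 11.65 pos [506.69  87.08 168.27] phi 44.52 tilt xy [0. 0.] F [-0.24 -1.25 -0.92] T [ 0.019 -0.006 -0.04 ] w 58.10404384057611 q [ 0.02  0.4   1.67  0.    1.07 -0.76]
t: 11.85
ee_pos: [506.7, 87.1, 167.3]
orientation: [0.654, -0.654, -0.268, 0.268]
wrist_force: [-0.2, -0.2, -0.4]
width: 57.9
t 11.85 pos [506.69  87.09 167.26] phi 44.53 tilt xy [0.   0.01] F [-0.15 -0.2  -0.42] T [ 0.007 -0.017 -0.052] w 57.88528660871521 q [ 0.02  0.4   1.67  0.    1.06 -0.76]
```

```bash
python3 -m inch '{"translation":[[0,0,-0.05],[0,0,-0.05]],"twist":[[0,0,0],[0,0,0]],"grip":[5,5]}'
python3 st.py
python3 -m inch '{"translation":[[0,0,-0.05],[0,0,-0.05]],"twist":[[0,0,0],[0,0,0]],"grip":[5,5]}'
python3 st.py
```

```text
t: 12.05
ee_pos: [506.7, 87.1, 166.3]
orientation: [0.654, -0.654, -0.268, 0.268]
wrist_force: [-0.5, -0.9, -1.6]
width: 58.3
t 12.05 pos [506.72  87.08 166.29] phi 44.53 tilt xy [0.01 0.  ] F [-0.47 -0.9  -1.58] T [-0.017  0.021 -0.06 ] w 58.34311278550595 q [ 0.02  0.4   1.67  0.    1.06 -0.76]
t: 12.25
ee_pos: [506.7, 87.1, 165.4]
orientation: [0.654, -0.654, -0.268, 0.268]
wrist_force: [-1.4, -0.3, 3.4]
width: 58.4
t 12.25 pos [506.72  87.11 165.36] phi 44.53 tilt xy [0.01 0.  ] F [-1.44 -0.31  3.37] T [-0.049  0.215  0.018] w 58.41091801430439 q [ 0.02  0.41  1.68  0.    1.06 -0.76]
```

Contact came at TCP z=165.4, so the cap's lower edge is at about 138 mm. The lugs are lying on the ridges, and the cap is around the neck. Now I'll turn it gently backward.

```bash
python3 -m inch '{"translation":[[0,0,-0.01],[0,0,0],[0,0,0]],"twist":[[0,0,2],[0,0,2],[0,0,2]],"grip":[5,5,5]}'
python3 st.py
python3 -m inch '{"translation":[[0,0,0],[0,0,0],[0,0,0]],"twist":[[0,0,2],[0,0,2],[0,0,2]],"grip":[5,5,5]}'
python3 st.py
```

```text
t: 12.55
ee_pos: [506.9, 87.1, 165.4]
orientation: [-0.639, 0.639, 0.302, -0.302]
wrist_force: [0.5, -0.0, 0.2]
width: 58.3
t 12.55 pos [506.88  87.05 165.44] phi 50.61 tilt xy [0.04 0.  ] F [ 0.47 -0.03  0.21] T [-0.042 -0.023 -0.049] w 58.287666021451436 q [ 0.02  0.41  1.68  0.    1.06 -0.86]
t: 12.85
ee_pos: [506.9, 87.1, 165.4]
orientation: [-0.622, 0.623, 0.335, -0.335]
wrist_force: [0.2, 0.4, 0.7]
width: 58.1
t 12.85 pos [506.88  87.05 165.4 ] phi 56.61 tilt xy [0.03 0.  ] F [0.23 0.39 0.66] T [-0.054 -0.037 -0.023] w 58.12772149261059 q [ 0.02  0.41  1.68  0.    1.06 -0.97]
```

```bash
python3 -m inch '{"translation":[[0,0,-0.02],[0,0,-0.01],[0,0,0]],"twist":[[0,0,2],[0,0,2],[0,0,2]],"grip":[5,5,5]}'
python3 st.py
python3 -m inch '{"translation":[[0,0,-0.02],[0,0,0],[0,0,0]],"twist":[[0,0,2],[0,0,2],[0,0,2]],"grip":[5,5,5]}'
python3 st.py
```

```text
t: 13.15
ee_pos: [506.9, 87.1, 165.2]
orientation: [-0.604, 0.604, 0.368, -0.367]
wrist_force: [-0.3, -0.2, 0.1]
width: 58.0
t 13.15 pos [506.86  87.09 165.22] phi 62.6 tilt xy [0.04 0.01] F [-0.27 -0.25  0.12] T [ 0.05   0.052 -0.01 ] w 58.02480120619539 q [ 0.02  0.41  1.68  0.    1.06 -1.07]
t: 13.45
ee_pos: [506.8, 87.0, 164.7]
orientation: [-0.584, 0.584, 0.399, -0.398]
wrist_force: [0.7, -0.5, -1.8]
width: 58.4
t 13.45 pos [506.76  87.01 164.73] phi 68.61 tilt xy [ 0.01 -0.  ] F [ 0.72 -0.47 -1.84] T [-0.241 -0.151 -0.068] w 58.36318569954485 q [ 0.02  0.41  1.68 -0.    1.06 -1.18]
```

```bash
python3 -m inch '{"translation":[[0,0,-0.04],[0,0,-0.03]],"twist":[[0,0,0],[0,0,0]],"grip":[5,5]}'
python3 st.py
```

```text
t: 13.65
ee_pos: [506.9, 87.0, 164.1]
orientation: [-0.584, 0.585, 0.398, -0.398]
wrist_force: [0.4, -0.3, -0.9]
width: 58.3
t 13.65 pos [506.87  87.03 164.07] phi 68.47 tilt xy [0.03 0.  ] F [ 0.36 -0.3  -0.85] T [-0.108 -0.138 -0.005] w 58.29856511722787 q [ 0.02  0.41  1.68 -0.    1.06 -1.17]
```

```bash
python3 -m inch '{"translation":[[0,0,-0.06],[0,0,-0.05],[0,0,-0.05]],"twist":[[0,0,0],[0,0,0],[0,0,0]],"grip":[5,5,5]}'
python3 st.py
python3 -m inch '{"translation":[[0,0,-0.05],[0,0,-0.05]],"twist":[[0,0,0],[0,0,0]],"grip":[5,5]}'
python3 st.py
```

```text
t: 13.95
ee_pos: [506.8, 87.0, 162.4]
orientation: [-0.584, 0.585, 0.398, -0.398]
wrist_force: [1.4, -0.4, -0.7]
width: 58.1
t 13.95 pos [506.81  87.05 162.42] phi 68.51 tilt xy [0.02 0.  ] F [ 1.35 -0.37 -0.68] T [-0.121 -0.093 -0.044] w 58.14721464582171 q [ 0.02  0.41  1.68  0.    1.05 -1.17]
t: 14.15
ee_pos: [506.8, 87.0, 161.4]
orientation: [-0.584, 0.584, 0.398, -0.398]
wrist_force: [1.0, -0.7, -0.9]
width: 58.1
t 14.15 pos [506.79  87.05 161.45] phi 68.52 tilt xy [0.02 0.  ] F [ 0.98 -0.75 -0.91] T [-0.14  -0.186 -0.027] w 58.13003602615858 q [ 0.02  0.41  1.68  0.    1.05 -1.17]
```

```bash
python3 -m inch '{"translation":[[0,0,-0.04],[0,0,-0.04]],"twist":[[0,0,0],[0,0,0]],"grip":[5,5]}'
python3 st.py
python3 -m inch '{"translation":[[0,0,-0.04],[0,0,-0.04]],"twist":[[0,0,0],[0,0,0]],"grip":[5,5]}'
python3 st.py
```

```text
t: 14.35
ee_pos: [506.8, 87.0, 160.6]
orientation: [-0.584, 0.584, 0.398, -0.398]
wrist_force: [0.4, -1.3, -0.8]
width: 58.3
t 14.35 pos [506.78  87.04 160.63] phi 68.52 tilt xy [0.01 0.  ] F [ 0.36 -1.25 -0.76] T [-0.149 -0.197  0.013] w 58.34152927525984 q [ 0.02  0.41  1.68  0.    1.05 -1.17]
t: 14.55
ee_pos: [506.8, 87.1, 159.8]
orientation: [-0.584, 0.584, 0.398, -0.398]
wrist_force: [1.5, -1.0, 0.4]
width: 58.1
t 14.55 pos [506.77  87.06 159.84] phi 68.52 tilt xy [0.01 0.  ] F [ 1.54 -1.03  0.37] T [-0.137 -0.145  0.024] w 58.09697919169585 q [ 0.02  0.41  1.68  0.    1.05 -1.18]
```

```bash
python3 -m inch '{"translation":[[0,0,-0.04],[0,0,-0.04],[0,0,-0.04]],"twist":[[0,0,0],[0,0,0],[0,0,0]],"grip":[5,5,5]}'
python3 st.py
python3 -m inch '{"translation":[[0,0,-0.04],[0,0,-0.04]],"twist":[[0,0,0],[0,0,0]],"grip":[5,5]}'
python3 st.py
```

```text
t: 14.85
ee_pos: [506.7, 87.1, 158.6]
orientation: [-0.584, 0.584, 0.398, -0.398]
wrist_force: [-0.3, -1.7, -0.3]
width: 58.2
t 14.85 pos [506.75  87.07 158.63] phi 68.52 tilt xy [0.01 0.  ] F [-0.31 -1.71 -0.34] T [-0.139 -0.135 -0.044] w 58.222468584400524 q [ 0.02  0.41  1.68  0.    1.04 -1.18]
t: 15.05
ee_pos: [506.7, 87.1, 157.8]
orientation: [0.584, -0.584, -0.398, 0.398]
wrist_force: [1.4, -1.0, 0.1]
width: 58.1
t 15.05 pos [506.72  87.09 157.79] phi 68.53 tilt xy [0.01 0.  ] F [ 1.42 -1.02  0.09] T [-0.145 -0.208 -0.02 ] w 58.070430365015596 q [ 0.02  0.42  1.68  0.    1.04 -1.18]
```

```bash
python3 -m inch '{"translation":[[0,0,-0.03],[0,0,-0.03]],"twist":[[0,0,0],[0,0,0]],"grip":[5,5]}'
python3 st.py
python3 - <<'E'
from h import *
a=bot.snapshot("side");cv2.imwrite("pics/side3.png",a)
cv2.imwrite("pics/c3.png",cv2.resize(a[175:235,265:345],(800,600),interpolation=2))
E
```

```text
t: 15.25
ee_pos: [506.8, 87.1, 157.5]
orientation: [-0.584, 0.584, 0.398, -0.398]
wrist_force: [-1.0, -1.0, 3.7]
width: 58.0
t 15.25 pos [506.75  87.06 157.46] phi 68.53 tilt xy [0.02 0.  ] F [-0.95 -1.03  3.73] T [-0.203  0.042 -0.065] w 57.9728584913348 q [ 0.02  0.42  1.69  0.    1.04 -1.18]
```

View pics/c3.png

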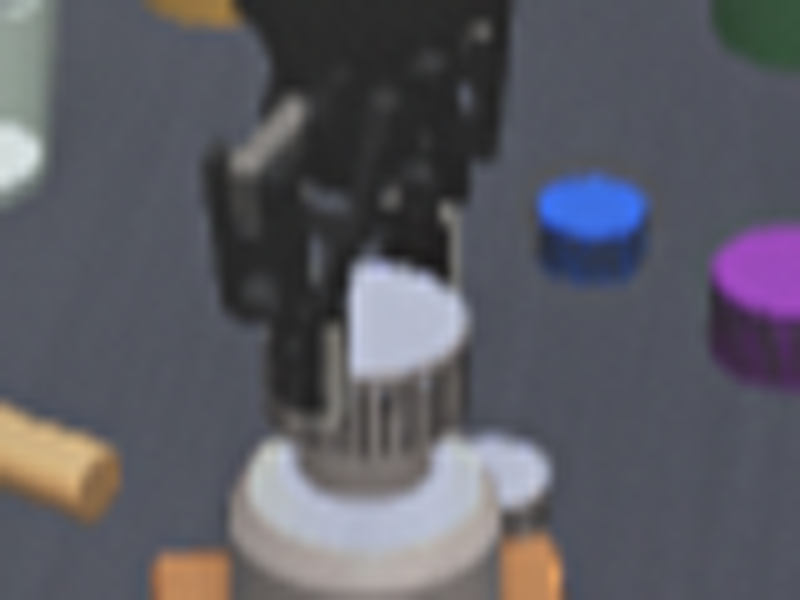

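The lugs dropped 7.9 mm and floor contact is at TCP z=157.5. The picture shows the cap level over the neck, its rim at crop (380,465). Next I screw it forward in small steps, following the floor down.

```bash
python3 -m inch '{"translation":[[0,0,0],[0,0,0],[0,0,0]],"twist":[[0,0,-2],[0,0,-2],[0,0,-2]],"grip":[5,5,5]}'
python3 st.py
python3 -m inch '{"translation":[[0,0,-0.01],[0,0,-0.01],[0,0,-0.01]],"twist":[[0,0,-2],[0,0,-2],[0,0,-2]],"grip":[5,5,5]}'
python3 st.py
```

```text
t: 15.6
ee_pos: [506.7, 87.3, 157.5]
orientation: [0.605, -0.605, -0.367, 0.366]
wrist_force: [0.7, -0.2, 3.3]
width: 58.2
t 15.6 pos [506.72  87.32 157.5 ] phi 62.45 tilt xy [0.02 0.03] F [ 0.65 -0.16  3.27] T [-0.018 -0.015  0.025] w 58.19222191291381 q [ 0.02  0.42  1.69  0.    1.04 -1.07]
t: 15.9
ee_pos: [506.9, 87.4, 157.4]
orientation: [0.623, -0.623, -0.335, 0.334]
wrist_force: [0.1, 0.0, 5.0]
width: 57.8
t 15.9 pos [506.86  87.39 157.44] phi 56.46 tilt xy [0.05 0.03] F [0.14 0.04 5.04] T [ 0.07  -0.003  0.092] w 57.79613233239001 q [ 0.02  0.42  1.69  0.    1.04 -0.96]
```

```bash
python3 -m inch '{"translation":[[0,0,-0.01],[0,0,-0.015],[0,0,-0.015]],"twist":[[0,0,-2],[0,0,-2],[0,0,-2]],"grip":[5,5,5]}'
python3 st.py
python3 -m inch '{"translation":[[0,0,-0.015],[0,0,-0.015],[0,0,-0.015]],"twist":[[0,0,-2],[0,0,-2],[0,0,-2]],"grip":[5,5,5]}'
python3 st.py
```

```text
t: 16.2
ee_pos: [507.1, 87.4, 157.3]
orientation: [-0.64, 0.64, 0.302, -0.301]
wrist_force: [-0.6, 0.5, 7.1]
width: 58.1
t 16.2 pos [507.06  87.43 157.31] phi 50.46 tilt xy [0.09 0.03] F [-0.58  0.53  7.07] T [ 0.102 -0.044  0.128] w 58.11530927491927 q [ 0.02  0.42  1.69  0.    1.04 -0.86]
t: 16.5
ee_pos: [507.0, 87.6, 156.8]
orientation: [0.655, -0.654, -0.268, 0.267]
wrist_force: [-0.7, 0.5, 6.0]
width: 58.0
t 16.5 pos [507.01  87.57 156.84] phi 44.46 tilt xy [0.08 0.05] F [-0.71  0.51  5.96] T [ 0.188 -0.022  0.095] w 58.01239745049954 q [ 0.02  0.42  1.69  0.    1.04 -0.75]
```

```bash
python3 -m inch '{"translation":[[0.01,0.02,-0.015],[0.01,0.01,-0.015],[0,0,-0.015]],"twist":[[0,0,-2],[0,0,-2],[0,0,-2]],"grip":[5,5,5]}'
python3 st.py
python3 -m inch '{"translation":[[0,0,-0.015],[0,0,-0.015],[0,0,-0.015]],"twist":[[0,0,-2],[0,0,-2],[0,0,-2]],"grip":[5,5,5]}'
python3 st.py
python3 -m inch '{"translation":[[0,0,-0.015],[0,0,-0.015],[0,0,-0.015]],"twist":[[0,0,-2],[0,0,-2],[0,0,-2]],"grip":[5,5,5]}'
python3 st.py
```

```text
t: 16.8
ee_pos: [507.2, 87.9, 156.4]
orientation: [0.668, -0.668, -0.233, 0.232]
wrist_force: [-0.0, 1.6, 5.4]
width: 58.0
t 16.8 pos [507.21  87.87 156.36] phi 38.46 tilt xy [0.08 0.04] F [-0.01  1.56  5.36] T [ 0.086 -0.039  0.058] w 57.96462279842543 q [ 0.02  0.42  1.69  0.    1.04 -0.65]
t: 17.1
ee_pos: [507.3, 87.8, 156.0]
orientation: [0.679, -0.679, -0.198, 0.197]
wrist_force: [0.9, 0.5, 5.6]
width: 57.9
t 17.1 pos [507.35  87.81 155.96] phi 32.46 tilt xy [0.1  0.04] F [0.9  0.48 5.57] T [ 0.175 -0.091  0.078] w 57.94732157883235 q [ 0.02  0.42  1.69  0.    1.04 -0.54]
t: 17.4
ee_pos: [507.3, 87.9, 155.4]
orientation: [0.688, -0.688, -0.162, 0.161]
wrist_force: [0.0, 1.0, 5.2]
width: 58.0
t 17.4 pos [507.28  87.88 155.43] phi 26.46 tilt xy [0.09 0.05] F [0.   1.   5.17] T [ 0.172 -0.131  0.024] w 57.973697410664045 q [ 0.02  0.42  1.69  0.    1.03 -0.44]
```

```bash
python3 -m inch '{"translation":[[0,0,-0.015],[0,0,-0.015],[0,0,-0.015]],"twist":[[0,0,-2],[0,0,-2],[0,0,-2]],"grip":[5,5,5]}'
python3 st.py
python3 -m inch '{"translation":[[0,0,-0.015],[0,0,-0.015],[0,0,-0.015]],"twist":[[0,0,-2],[0,0,-2],[0,0,-2]],"grip":[5,5,5]}'
python3 st.py
python3 -m inch '{"translation":[[0,0,-0.015],[0,0,-0.015]],"twist":[[0,0,-2],[0,0,-2]],"grip":[5,5]}'
python3 st.py
```

```text
t: 17.7
ee_pos: [507.3, 87.8, 155.0]
orientation: [0.696, -0.696, -0.126, 0.125]
wrist_force: [0.6, 0.7, 5.1]
width: 58.2
t 17.7 pos [507.27  87.84 154.96] phi 20.46 tilt xy [0.09 0.04] F [0.55 0.66 5.07] T [ 0.167 -0.092  0.043] w 58.21582861226733 q [ 0.02  0.42  1.69  0.    1.03 -0.34]
t: 18.0
ee_pos: [507.3, 87.8, 154.5]
orientation: [0.702, -0.701, -0.09, 0.088]
wrist_force: [0.4, 1.7, 6.0]
width: 57.8
t 18.0 pos [507.3   87.84 154.54] phi 14.45 tilt xy [0.09 0.04] F [0.41 1.69 5.98] T [ 0.234 -0.083  0.072] w 57.810307641145265 q [ 0.02  0.42  1.69  0.    1.03 -0.23]
t: 18.2
ee_pos: [507.3, 87.9, 154.2]
orientation: [0.704, -0.704, -0.065, 0.064]
wrist_force: [0.3, 1.1, 3.8]
width: 58.2
t 18.2 pos [507.26  87.88 154.2 ] phi 10.46 tilt xy [0.09 0.04] F [0.34 1.11 3.82] T [ 0.175 -0.103  0.1  ] w 58.19777385417679 q [ 0.02  0.42  1.69  0.    1.03 -0.16]
```

```bash
python3 -m inch '{"translation":[[0,0,-0.01],[0,0,-0.01],[0,0,-0.005]],"twist":[[0,0,-1],[0,0,-1],[0,0,-1]],"grip":[5,5,5]}'
python3 st.py
python3 -m inch '{"translation":[[0,0,-0.01],[0,0,-0.01]],"twist":[[0,0,-1],[0,0,-1]],"grip":[5,5]}'
python3 st.py
python3 -m inch '{"translation":[[0,0,-0.01]],"twist":[[0,0,-1]],"grip":[5]}'
python3 st.py
```

```text
t: 18.5
ee_pos: [507.3, 87.8, 154.0]
orientation: [0.706, -0.705, -0.047, 0.046]
wrist_force: [0.6, 1.0, 5.5]
width: 58.1
t 18.5 pos [507.3   87.78 153.95] phi 7.51 tilt xy [0.09 0.04] F [0.63 0.96 5.55] T [ 0.13  -0.113  0.062] w 58.08276017974748 q [ 0.02  0.42  1.69  0.    1.03 -0.11]
t: 18.7
ee_pos: [507.3, 87.8, 153.8]
orientation: [0.706, -0.706, -0.035, 0.033]
wrist_force: [-0.6, 1.0, 5.7]
width: 58.4
t 18.7 pos [507.32  87.76 153.78] phi 5.51 tilt xy [0.1  0.03] F [-0.65  0.98  5.71] T [ 0.109 -0.086  0.071] w 58.363583109649134 q [ 0.02  0.42  1.69  0.    1.03 -0.07]
t: 18.8
ee_pos: [507.3, 87.7, 153.7]
orientation: [0.707, -0.706, -0.028, 0.027]
wrist_force: [0.1, 0.8, 5.6]
width: 58.2
t 18.8 pos [507.34  87.75 153.69] phi 4.51 tilt xy [0.1  0.03] F [0.1  0.8  5.65] T [ 0.171 -0.025  0.013] w 58.24812368392101 q [ 0.02  0.42  1.69  0.    1.03 -0.06]
```

```bash
python3 -m inch '{"translation":[[0,0,-0.007],[0,0,-0.007]],"twist":[[0,0,-1],[0,0,-1]],"grip":[5,5]}'
python3 st.py
python3 -m inch '{"translation":[[0,0,0]],"twist":[[0,0,-1]],"grip":[5]}'
python3 st.py
python3 -m inch '{"translation":[[0,0,0]],"twist":[[0,0,-1]],"grip":[5]}'
python3 st.py
```

```text
t: 19.0
ee_pos: [507.3, 87.7, 153.5]
orientation: [0.707, -0.707, -0.016, 0.015]
wrist_force: [0.6, 0.8, 5.6]
width: 58.0
t 19.0 pos [507.34  87.72 153.53] phi 2.51 tilt xy [0.1  0.03] F [0.56 0.78 5.62] T [ 0.119 -0.159  0.074] w 57.97785759431092 q [ 0.02  0.42  1.69  0.    1.03 -0.02]
t: 19.1
ee_pos: [507.3, 87.7, 153.5]
orientation: [0.707, -0.707, -0.01, 0.009]
wrist_force: [-0.6, 0.3, 5.4]
width: 58.1
t 19.1 pos [507.32  87.69 153.5 ] phi 1.51 tilt xy [0.09 0.03] F [-0.57  0.25  5.38] T [ 0.007 -0.058  0.101] w 58.11381214190604 q [ 0.02  0.42  1.69  0.    1.03 -0.  ]
t: 19.2
ee_pos: [507.4, 87.6, 153.5]
orientation: [0.707, -0.707, -0.004, 0.003]
wrist_force: [1.0, -0.5, 4.3]
width: 57.9
t 19.2 pos [507.37  87.6  153.49] phi 0.51 tilt xy [0.1  0.02] F [ 1.02 -0.53  4.35] T [-0.04  -0.152  0.082] w 57.94345220886982 q [0.02 0.42 1.69 0.   1.03 0.01]
```

```bash
python3 -m inch '{"translation":[[0,0,-0.005]],"twist":[[0,0,-1]],"grip":[5]}'
python3 st.py
python3 -m inch '{"translation":[[0,0,0]],"twist":[[0,0,-0.5]],"grip":[5]}'
python3 st.py
```

```text
t: 19.3
ee_pos: [507.5, 87.5, 153.5]
orientation: [-0.707, 0.707, -0.002, 0.004]
wrist_force: [1.4, -0.4, 5.9]
width: 58.1
t 19.3 pos [507.53  87.46 153.47] phi -0.49 tilt xy [ 0.12 -0.  ] F [ 1.41 -0.35  5.88] T [-0.178 -0.223  0.163] w 58.089879379970625 q [ 0.02  0.42  1.69 -0.    1.03  0.03]
t: 19.4
ee_pos: [507.6, 87.3, 153.4]
orientation: [-0.707, 0.707, -0.005, 0.007]
wrist_force: [1.3, -0.7, 5.6]
width: 58.3
t 19.4 pos [507.56  87.34 153.45] phi -0.98 tilt xy [ 0.12 -0.01] F [ 1.3  -0.73  5.61] T [-0.151 -0.186  0.189] w 58.31107808099419 q [ 0.02  0.42  1.69 -0.    1.03  0.04]
```

The turning moment is now rising and the TCP is shifting sideways, so one lug is at the forward stop. It has turned about 69.5° and dropped 4.0 mm, so it is home. I'll relieve the push and let go.

```bash
python3 -m inch '{"translation":[[0,0,0.01],[0,0,0],[0,0,0],[0,0,0],[0,0,0]],"twist":[[0,0,0.5],[0,0,0],[0,0,0],[0,0,0],[0,0,0]],"grip":[5,7,8.5,8.5,8.5]}'
python3 -m inch '{"translation":[[0,0,0],[0,0,1.5],[0,0,3],[0,0,4],[0,0,3]],"twist":[[0,0,0],[0,0,0],[0,0,0],[0,0,0],[0,0,0]],"grip":[8.5,8.5,8.5,8.5,8.5]}'
python3 -m inch '{"translation":[[-3,-4,0],[-3,-4,0],[-3,-4,0],[-3,-4,0],[-1,-4,0]],"twist":[[0,0,0],[0,0,0],[0,0,0],[0,0,0],[0,0,0]],"grip":[8.5,8.5,8.5,8.5,8.5]}'
python3 -m inch '{"translation":[[0,-4,0],[0,-4,0],[0,0,0],[0,0,0]],"twist":[[0,0,0],[0,0,0],[0,0,0],[0,0,0]],"grip":[8.5,8.5,8.5,8.5]}'
python3 - <<'E'
from h import *
a=bot.snapshot("side");b=bot.snapshot("top");cv2.imwrite("pics/side4.png",a);cv2.imwrite("pics/top4.png",b)
cv2.imwrite("pics/c4.png",np.hstack([cv2.resize(a[175:265,255:345],(400,400),interpolation=2),cv2.resize(b[165:255,240:330],(400,400),interpolation=2)]))
g=b.astype(float).mean(2)
E
python3 st.py
```

```text
t: 19.9
ee_pos: [506.6, 87.4, 152.5]
orientation: [0.707, -0.707, 0.003, -0.003]
wrist_force: [0.2, 0.8, 0.9]
width: 85.0
t: 20.4
ee_pos: [507.0, 87.4, 270.0]
orientation: [0.707, -0.707, 0.002, -0.003]
wrist_force: [0.5, 0.2, 0.5]
width: 85.1
t: 20.9
ee_pos: [374.3, -113.2, 268.1]
orientation: [0.707, -0.707, 0.003, -0.003]
wrist_force: [0.5, -0.8, -0.7]
width: 84.9
t: 21.3
ee_pos: [376.6, -193.0, 267.6]
orientation: [0.707, -0.707, 0.004, -0.004]
wrist_force: [0.7, -0.0, 0.1]
width: 85.0
t 21.4 pos [ 376.75 -191.71  267.73] phi -0.45 tilt xy [-0.02  0.04] F [ 0.83  0.27 -0.31] T [ 0.014 -0.02   0.025] w 84.79258165007961 q [-0.65  0.14  1.75  0.    1.26 -0.65]
```

View pics/c4.png

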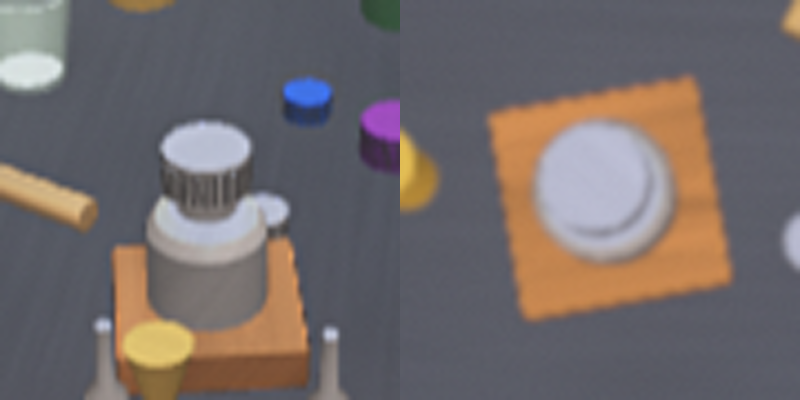

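Run:
```python
from h import *
a=cv2.imread("pics/side4.png").astype(float).mean(2)
for r in range(200,226):print(r,a[r,288:316].astype(int).tolist())
for z in (158,162,166): print(z,proj("side",[507.3,87.6,z]),proj("side",[507.3,117.6,z]),proj("side",[507.3,57.6,z]))
print("front rim edge z126",proj("side",[507.3,117.6,126]))
```

```text
200 [92, 92, 92, 92, 91, 90, 91, 90, 91, 90, 90, 89, 90, 88, 88, 87, 88, 90, 89, 92, 92, 92, 90, 91, 90, 90, 90, 89]
201 [92, 90, 91, 91, 92, 89, 89, 88, 88, 88, 89, 90, 93, 88, 85, 87, 87, 85, 88, 88, 90, 90, 90, 90, 91, 90, 91, 90]
202 [92, 90, 91, 90, 89, 86, 87, 89, 92, 113, 119, 135, 155, 138, 134, 135, 133, 105, 100, 91, 88, 87, 88, 89, 90, 90, 90, 88]
203 [91, 90, 91, 89, 85, 88, 115, 134, 151, 171, 173, 188, 204, 190, 188, 187, 187, 164, 158, 136, 106, 89, 85, 87, 90, 88, 89, 88]
204 [90, 90, 90, 86, 88, 117, 168, 188, 199, 200, 201, 201, 201, 198, 199, 199, 199, 198, 198, 187, 162, 123, 90, 86, 88, 89, 88, 88]
205 [89, 88, 86, 87, 131, 171, 198, 201, 201, 199, 199, 197, 196, 195, 195, 195, 195, 196, 197, 198, 198, 175, 124, 90, 86, 88, 87, 87]
206 [89, 89, 85, 105, 183, 201, 201, 199, 198, 197, 196, 194, 194, 195, 195, 194, 194, 195, 194, 196, 198, 200, 177, 111, 87, 87, 87, 87]
207 [89, 87, 88, 143, 200, 202, 199, 196, 196, 195, 194, 193, 194, 195, 195, 193, 194, 194, 196, 195, 196, 202, 202, 127, 88, 86, 85, 87]
208 [88, 86, 90, 157, 202, 200, 196, 195, 194, 195, 195, 195,
[... 1948 characters left out ...]
29, 107, 109, 110, 113, 113, 113, 115, 114, 115, 133, 172, 197, 199, 194, 192, 194, 169, 167, 194]
224 [117, 146, 188, 191, 188, 191, 193, 193, 173, 154, 142, 133, 133, 131, 132, 135, 145, 156, 175, 197, 199, 197, 194, 193, 193, 167, 163, 194]
225 [127, 139, 176, 189, 191, 191, 192, 192, 193, 194, 184, 175, 174, 171, 171, 175, 185, 195, 198, 199, 198, 197, 194, 192, 188, 165, 154, 160]
158 [302.08610605 206.93815494] [300.62575607 212.4898866 ] [303.49036047 201.59967865]
162 [302.07476522 205.79043645] [300.61172873 211.32855624] [303.48151195 200.46539368]
166 [302.06338688 204.63892138] [300.59765405 210.16330728] [303.47263473 199.32742887]
front rim edge z126 [300.73629919 221.6418009 ]
```

In the side view, the cap's top face is centred at row 207.7. Home (158 mm) predicts 207.6 with the measured camera offset, and 162 mm would give 206.4. So the cap is home, level and released.

```bash
python3 -c "
from rig import bot
print(bot.finish_job())"
```

```text
the job is handed in; nothing more can be done
None
```

The canister is closed and the job handed in at about t = 21.5 s, well inside the 72 s limit. I took the larger grey cap and squeezed it from two directions so it sat centred in the jaws. I set it on the mouth, where the lugs met the ridges at a lower edge of about 138 mm. After about 24° of backward turn they dropped 7.9 mm into the thread start. I then screwed it forward about 69.5° and let go.

**Final position:** the arm recorded a 4.0 mm fall to home and then a rising turning moment at the stop. The last pictures show the cap level and centred, with its top at the height expected for fully home. The side camera disagreed with the arm's coordinates by 1–2 pixels, so I corrected for that using the cap at a known position.

**Forces:** the highest wrist readings with the cap on the canister, taken after each short step, were about 7 N pressing and 0.2 N m turning.

**Bystanders:** no contact was felt near any bystander, but I did not re-measure their positions at the end. The verdict is not reported to me.

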